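Trip test of a spring-closing gas valve

TASK

Trip-test the spring-closing gas valve on its mounting plate. Swing its lever open against the closing spring until you feel the latch catch, take your hand off and see that the latch holds the lever by itself for a second; then press the trip button so that the lever springs shut, and leave the valve shut. The latch catches at a different point on every valve, so feel for it and do not ram the lever into its stop: push neither the lever nor the button harder than 30 N, and leave the parts and tools around the valve where they lie.

Things in the scene. Friction and masses are not known exactly. Their poses are not given: they have to be found in the camera images.
- valve: Fixed: the gas valve on its aluminium plate (130 x 190 x 10 mm). Origin: centre of the plate's underside on the bench, right below the upright stem; z up. The pipe with brass hexagon ends runs along y (300 mm long, top of the hexagons 75 mm up). On the stem sit a grey round spring drum (84 mm across, top 118 mm up) and over it the lever; nothing is higher than 150 mm.
- lever (a joint): Angle of the lever about the upright stem, 0 = shut, growing counter-clockwise seen from above: at 0 it points along the valve's -x, at 1.57 along the valve's -y (open, in line with the pipe). A spring drives it shut with 1.0 Nm at 0, 1.7 Nm at 1.57 (7 and 12 N at the grip's middle). Once caught by the latch it stays when let go; not caught, it springs back shut.
- grip (a point): Middle of the lever's grip, a level grey plastic sleeve 30 mm wide, 18 mm thick, 85 mm long (105 to 190 mm from the stem): 145 mm from the stem, 130 mm above the bench. Its x axis points along the lever to the stem; opening moves it along its own -y. Beside and under the sleeve all is free down to 80 mm above the bench, all the way round to open.
- stop (a point): Middle of the rubber stop's face, on the small bridge over the latch (bridge 36 mm wide, top 122 mm up). The latch catches the striker, a small steel roller in a fork under the lever, 75 mm from the stem. A fitter clamped it in a slot; it is not measured: the catch comes at a lever angle anywhere from 1.22 to 1.68, and about 0.04 rad (6 mm at the grip) later the roller meets this stop.
- hinge (a point): Middle of the fixed hinge of the latch, a sprung bar between two cheek plates on the drum's -y side. Over the last 0.4 rad before the catch the roller rides up its ramp and the push at the grip grows by 2 to 5 N; it falls back on the crest, dips sharply as the latch snaps up behind the roller, returns to the spring's own push, and climbs steeply (3 N per mm) at the stop.
- trip (a joint): Travel of the trip button, a spring plunger with a flat round dark steel head 28 mm across: 0 = up, at rest; 0.019 m = fully down. Its foot presses the latch's free end down. With a caught lever it takes about 5 to 15 N and lets the lever go after 8 to 15 mm. The button itself does not move when the latch catches.
- button (a point): Middle of the top of the trip button's head: at rest at x = 64, y = -75 mm in the valve's frame, 149.5 mm above the bench. Press it straight down from above. It stands beyond the open lever, outside the lever's swing: the caught lever's edge is at least 20 mm from the head. The steel arm that carries it lies below, its top 122 mm up, 24 mm wide.
- wrench: Bystander, loose: steel open-ended wrench, lying flat; to be left alone.
- screwdriver: Bystander, loose: screwdriver, lying; to be left alone.
- tape: Bystander, loose: white spool of thread tape, 54 mm wide, 13 mm high, lying flat; to be left alone.
- nipple: Bystander, loose: brass pipe nipple, 42 mm wide, 48 mm high, standing; to be left alone.
- gauge: Bystander, loose: spare pressure gauge, 66 mm across, 24 mm high, lying on its back; to be left alone.
- nut: Bystander, loose: brass union nut, 44 mm wide, 18 mm high, lying flat; to be left alone.
- meter: Bystander, loose: handheld meter, 75 x 160 x 32 mm, lying on its back; to be left alone.

How it is judged:
By the outcome, as a careful person would: the job done as asked, in the order asked, and still so for the second after the job is handed in, with the robot touching nothing.
It also fails if it takes over 72 s, if anything falls off the work surface, if the arm or the gripper's body presses on something with over 40 N, if the wrist force passes 120 N, or if a joint passes its speed limit or range.

ROBOT

A 6-joint arm with a two-finger parallel gripper is mounted at the origin on the work surface. World frame = base frame: x ahead of the robot, y to its left, z up, the work surface at z = 0. Lengths are in m, angles in degrees, forces in N, time in s.
With the tool pointing down it reaches from about 0.35 to 0.875 m from the base axis. Payload 4.2 kg.
Tool frame: the origin (TCP) lies on the front face of the gripper's body, between the roots of the fingers; the fingertips stand 70 mm ahead of it and the grasp point (between the pads) lies 51 mm ahead of it; z points along the fingers, y is the line along which they close (so a half turn about z gives the same grasp; the last joint's range is limited). The gripper opens to 87 mm and grips with 3 to 60 N. Pads are 19 mm wide; open, the fingers measure 117 mm over their backs; the gripper's body (75 mm by 190 mm) begins 51 mm behind the grasp point.
Start: joints at [88.671, 22.042, 0.453, 0, -68.411, -14.817], TCP at [0.174, 0.6, 0.292] pointing down, gripper open.
Joint ranges: [-179.83, 179.83], [-69.29, 118.12], [-61.27, 80.66], [-181.25, 117.63], [-171.15, -9.14], [-177.46, 177.46]. Speed limits (degrees/s): [159.86, 159.86, 180, 180, 180, 180].

INTERFACE

Orientations are given as a 3x3 rotation matrix whose columns are the frame's x, y, z axes.
In Python, from station import r gives the robot as it stands.
- The arm moves only by the shell command python3 -m pendant 'ROWS' [OPENING]. ROWS is JSON, a list of rows, each a list of 2 entries, a list of its own where there are three numbers: the shift along the tool's x, y, z in mm, then the turn, a rotation vector about the tool's x, y, z in rad. A call has 1 to 10 rows; each row is the pose to reach, as a shift and turn from the pose commanded when the call began, along the tool's axes at that moment; what a row does not reach only later rows make up. A row lasts 1/10 s, in which the tool goes at most 50 mm and 8.59 degrees, less where a joint would pass 70% of its speed; a pose out of reach is approached as far as the arm can. A call with a gripper value outside its range is refused whole. OPENING is the opening, from 0 (shut) to 1 (fully open), set as the call begins (- or left out, the last holds). The fingers move at their own pace and stop on an object; the grip force is fixed at half the most. Time passes only in rows, so rows that repeat a pose let the fingers close. It gives the time, the measured TCP pose, the force, the opening and the grip force at its end, in the units of the state.
- r.sense(): the state, without advancing time (a new reading comes with each control period).
- r.capture(name): name is "side" or "top"; returns a dict with "frame" (480x640x3 uint8, red, green, blue), "vertical_fov" (degrees; the focal length in pixels is half the picture's height over the tangent of half this angle, whatever the lens; pixels are square), "cx", "cy" (the principal point, pixels), "rvec" (rotation vector, rad) and "tvec" (3), from world to camera coordinates, as OpenCV has them. Camera axes: x right, y down, z forward; pixel columns grow to the right and rows downward; lengths in m; the calibration is good to about 2 mm. A picture is of the moment at which its call begins. There is no depth.
- r.finish_job(): hands the job in; it is judged then, once.
The state is a dict: "time_s": time; "joints": joint angles; "joint_velocities": joint speeds; "effort": joint torques, N m; "tcp_pos": TCP position; "ee_rot": TCP orientation; "wrist_force": force on the tool from outside, world axes, zero at the start; "moment": the same for the moment, N m; "gripper_width": opening from 0.0 (shut) to 1.0 (fully open); "gripper_force": force on a finger pad.
Only numpy, scipy, OpenCV 4.12 (cv2) and the standard library are available. Lean on these libraries where they do the work, as an engineer would, in place of code of your own. Each camera call takes 0.05 s, during which the arm holds its last target. There are 200 camera calls.

## Working session

There is one attempt and no reset: what is moved stays moved. The work goes in short steps, Python scripts to look and compute and a shell command to move; the robot and the scene stay as the last step left them, time stands still between calls to the robot, and variables do not carry over. Pictures are saved under pics/ and viewed, at most 10 in all, crops included, and the job is handed in when it is done.

```bash
mkdir -p pics; ls; python3 - <<'E'
from station import r
import cv2
for n in("top","side"):
    c=r.capture(n); cv2.imwrite(f"pics/{n}0.png",c["frame"][:,:,::-1]); print({k:v for k,v in c.items() if k!="frame"})
s=r.sense(); print(s)
E
```

```text
pics
{'vertical_fov': 52.56532331771624, 'cx': 329.51521316865905, 'cy': 239.28317077094783, 'rvec': array([ 2.16972663, -2.165687  ,  0.0401541 ]), 'tvec': array([0.07132374, 0.60078565, 1.01192859])}
{'vertical_fov': 53.42673738095164, 'cx': 319.23788261598065, 'cy': 238.48589359993764, 'rvec': array([ 2.12601093, -0.49296035,  0.26172604]), 'tvec': array([-0.52840028,  0.27400458,  0.92159704])}
{'time_s': 0.1, 'joints': array([ 8.86719558e+01,  2.20862077e+01,  3.89774469e-01, -2.45017048e-02,
       -6.84110600e+01, -1.48171123e+01]), 'joint_velocities': array([-0.03297468, -0.18041563,  0.08260702,  0.12310263, -0.03924793,
       -0.10979512]), 'effort': array([ 7.44397530e-04, -3.91689134e+01,  1.87936324e+01,  4.23173904e+00,
        1.34962803e-02, -7.95927326e-05]), 'tcp_pos': array([0.17365821, 0.59998781, 0.29128732]), 'ee_rot': array([[ 9.60516448e-01, -2.78222859e-01, -4.41010178e-04],
       [-2.78223192e-01, -9.60514639e-01, -1.86635920e-03],
       [ 9.56670607e-05,  1.91536797e-03, -9.99998161e-01]]), 'wrist_force': array([ 1.28749323e-01, -6.40372992e-02, -1.08556285e-04]), 'moment': array([-0.03402308, -0.04244427, -0.06588199]), 'gripper_force': 0.0, 'gripper_width': 1.000160190415276}
```

View pics/top0.png

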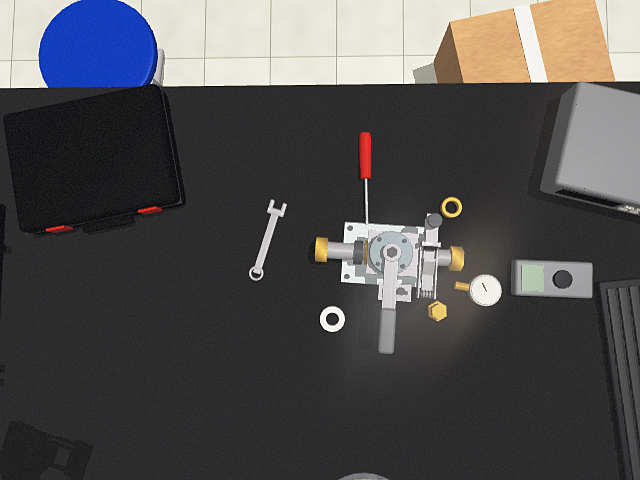

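View pics/side0.png

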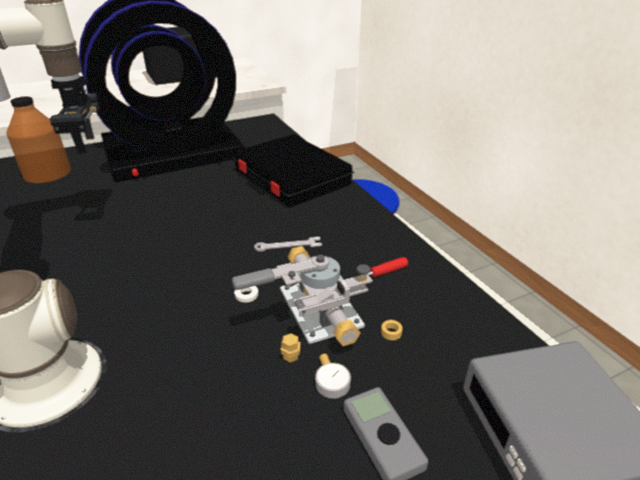

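The top view shows the lever pointing toward the robot (grip at about (387,330)), the stem at (391,252), the dark button at (433,220), and hex ends at (321,249) and (457,258). The side view agrees. I'll zoom in to get accurate pixels.

```bash
cat > h.py <<'E'
import numpy as np, cv2
from station import r
def cam(c):
    f=240/np.tan(np.radians(c["vertical_fov"])/2)
    return np.array([[f,0,c["cx"]],[0,f,c["cy"]],[0,0,1]]), cv2.Rodrigues(np.array(c["rvec"]))[0], np.array(c["tvec"])
def ray(c,u,v,z):
    K,R,t=cam(c); d=R.T@np.linalg.inv(K)@[u,v,1]; o=-R.T@t
    return o+d*(z-o[2])/d[2]
def proj(c,p):
    K,R,t=cam(c); q=K@(R@np.array(p)+t); return q[:2]/q[2]
E
python3 - <<'E'
from h import *
c=r.capture("top"); f=c["frame"]
cv2.imwrite("pics/crop1.png",cv2.resize(f[190:370,300:480,::-1],(720,600)[::1] if 0 else (600,600),interpolation=cv2.INTER_CUBIC))
hsv=cv2.cvtColor(f,cv2.COLOR_RGB2HSV)
m=cv2.inRange(hsv,(12,90,80),(32,255,255)); m[:, :300]=0;m[:,480:]=0;m[:190]=0;m[370:]=0
n,l,st,ce=cv2.connectedComponentsWithStats(m)
for i in range(1,n):
    if st[i,4]>30: print(st[i],ce[i],ray(c,*ce[i],.06).round(4))
E
```

```text
[440 196  22  22 259] [450.97683398 206.92664093] [ 0.6645 -0.1772  0.06  ]
[315 237  13  25 293] [320.76109215 249.06143345] [0.5779 0.089  0.06  ]
[364 241   4  23  55] [365.45454545 251.72727273] [ 0.5725 -0.0024  0.06  ]
[449 246  15  25 299] [456.73578595 258.21404682] [ 0.5596 -0.1872  0.06  ]
[454 282  16   9 110] [461.53636364 285.87272727] [ 0.5038 -0.196   0.06  ]
[428 301  19  21 283] [437.34628975 310.74558304] [ 0.4537 -0.1468  0.06  ]
```

View pics/crop1.png

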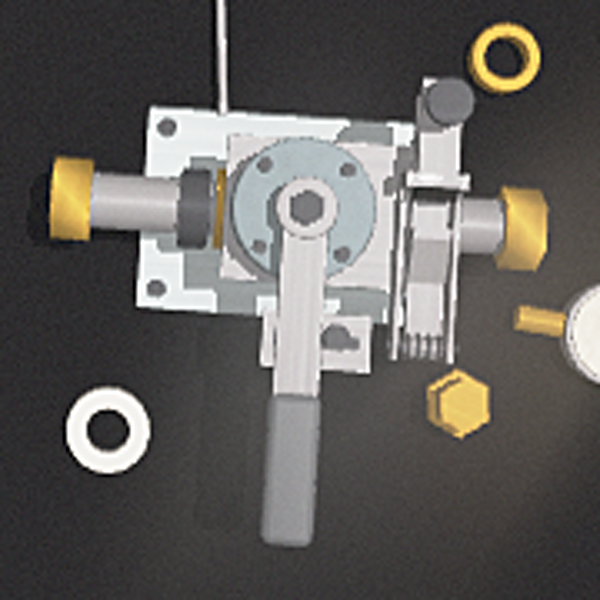

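The crop (scale 3.333, offset (300,190)) shows the stem nut at crop (306,206), the button head at (449,102), and the grip from y=395 to 545 with its middle at x≈293. I'll work out the frames from these.

```bash
python3 - <<'E'
from h import *
c=r.capture("top"); px=lambda u,v:(300+u*.3-.35,190+v*.3-.35)
stem=ray(c,*px(306,206),.145); btn=ray(c,*px(449,102),.1495)
hl=ray(c,320.8,249.1,.065); hr=ray(c,456.7,258.2,.065)
g1=ray(c,*px(296,397),.139); g2=ray(c,*px(288,544),.139)
dr=ray(c,*px(306,207),.118)
print("stem",stem,"drum",dr,"btn",btn,"hexmid",(hl+hr)/2,"grip ends",g1,g2)
d=hl-hr; yaw=np.arctan2(-d[0],d[1]); print("yaw hex",np.degrees(yaw))
R=np.array([[np.cos(yaw),-np.sin(yaw)],[np.sin(yaw),np.cos(yaw)]])
print("btn in valve", R.T@(btn-stem)[:2])
e=btn-stem; print("yaw from btn",np.degrees(np.arctan2(e[1],e[0])-np.arctan2(-75,64)))
for g in(g1,g2): print("grip", np.linalg.norm((g-stem)[:2]), np.degrees(np.arctan2(*(stem-g)[1::-1])))
# side-view check: project
s=r.capture("side"); print("side stem,btn,grip",proj(s,stem),proj(s,btn),proj(s,(g1+g2)/2))
f=s["frame"]; im=cv2.resize(f[210:370,220:420,::-1],(800,600)[0:1]+(640,) if 0 else (750,600),interpolation=cv2.INTER_CUBIC)
for p in(stem,btn,g1,g2):
    q=(proj(s,p)-[220,210])*3.75; cv2.drawMarker(im,tuple(int(x) for x in q),(0,0,255),0,14,1)
cv2.imwrite("pics/side1.png",im)
E
```

```text
stem [ 0.56914983 -0.047545    0.145     ] drum [ 0.56984845 -0.05002649  0.118     ] btn [ 0.62711219 -0.12693994  0.1495    ] hexmid [ 0.56850202 -0.04866109  0.065     ] grip ends [ 0.46260996 -0.04188718  0.139     ] [ 0.38157685 -0.03700847  0.139     ]
yaw hex -3.7547185378309003
btn in valve [ 0.06303715 -0.07542885]
yaw from btn -4.343880825392719
grip 0.10668999258998656 -3.0398445657177153
grip 0.18786867614603128 -3.2150950632792314
side stem,btn,grip [320.9521837  256.09666246] [363.73466435 267.71309421] [254.21105504 275.2793251 ]
```

View pics/side1.png

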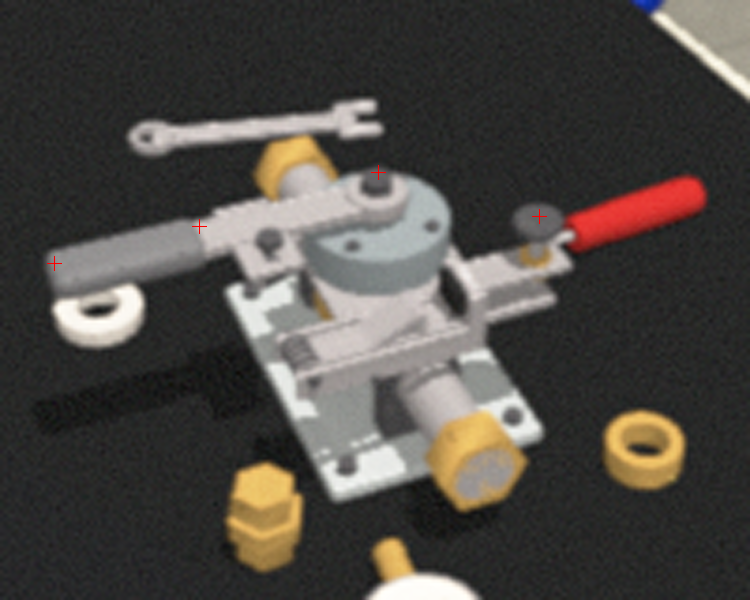

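Both views agree: the stem is at about (0.569, −0.0475) with a valve yaw of about −3.7°. The plan is to close the fingers and push with their side face, with tool x along the opening direction and tool y outward. First I move to the approach point.

```bash
cat > want.py <<'E'
# usage: want.py theta lateral_mm radius_mm tipz_mm  -> shift/turn (tool axes) to the pose at lever angle theta
import sys; from h import *
from scipy.spatial.transform import Rotation as Ro
th,lat,rad,zt=map(float,sys.argv[1:5]); S=np.array([.569,-.0475]); yaw=-.065
a=np.pi+yaw+th; u=np.array([np.cos(a),np.sin(a)]); t=np.array([-u[1],u[0]])
p=np.r_[S+rad/1e3*u+lat/1e3*t, zt/1e3+.07]
s=r.sense(); R=s["ee_rot"]; Rd=np.c_[np.r_[t,0],np.r_[u,0],[0,0,-1]]
print("shift",(R.T@(p-s["tcp_pos"])*1e3).round(1),"turn",Ro.from_matrix(R.T@Rd).as_rotvec().round(3),"F",s["wrist_force"].round(1),"t",s["time_s"],"j",s["joints"].round(0))
q=s["tcp_pos"][:2]-S; print("now: rad %.1f lat %.1f tipz %.1f"%(q@u*1e3,q@t*1e3,s["tcp_pos"][2]*1e3-70))
E
python3 -m pendant '[[[20,25,0],[0,0,0.05]],[[55,70,0],[0,0,0.15]],[[85,105,0],[0,0,0.28]],[[115,140,0],[0,0,0.42]],[[145,175,0],[0,0,0.56]],[[175,210,0],[0,0,0.70]],[[205,250,0],[0,0,0.83]],[[235,290,0],[0,0,0.96]],[[260,325,0],[0,0,1.06]],[[275,340,0],[0,0,1.1]]]' 0
python3 want.py 0 -45 145 220
```

```text
time_s: 1.25
tcp_pos: [0.3432, 0.1942, 0.2924]
ee_rot: [[0.183, -0.983, -0.0], [-0.983, -0.183, 0.0], [-0.0, 0.0, -1.0]]
wrist_force: [0.2, 0.7, 0.6]
gripper_width: 0.176
gripper_force: 0.0
shift [199.6 -48.3   2.4] turn [0.    0.    0.249] F [0.2 0.7 0.6] t 1.25 j [ 53.  -1. -29.  -0. -62. -43.]
now: rad 241.0 lat -226.5 tipz 222.4
```

```bash

python3 -m pendant '[[[25,-6,0],[0,0,0.03]],[[60,-15,0],[0,0,0.07]],[[95,-23,0],[0,0,0.12]],[[130,-31,0],[0,0,0.16]],[[165,-40,0],[0,0,0.2]],[[190,-46,0],[0,0,0.24]],[[200,-48,0],[0,0,0.25]],[[200,-48,0],[0,0,0.25]]]'
python3 want.py 0 -45 145 100
```

```text
time_s: 2.05
tcp_pos: [0.4282, 0.0091, 0.2921]
ee_rot: [[-0.063, -0.998, -0.0], [-0.998, 0.063, -0.0], [0.0, 0.0, -1.0]]
wrist_force: [0.0, 0.4, 0.2]
gripper_width: 0.005
gripper_force: 0.0
shift [  2.3   0.8 122.1] turn [ 0.    -0.     0.002] F [0.  0.4 0.2] t 2.05 j [ 23.   2. -25.  -0. -62. -27.]
now: rad 144.2 lat -47.3 tipz 222.1
```

```bash

python3 -m pendant '[[[2,1,20],[0,0,0]],[[2,1,50],[0,0,0]],[[2,1,80],[0,0,0]],[[2,1,105],[0,0,0]],[[2,1,118],[0,0,0]],[[2,1,122],[0,0,0]],[[5,1,122],[0,0,0]],[[10,1,122],[0,0,0]],[[13,1,122],[0,0,0]],[[13,1,122],[0,0,0]]]'
python3 want.py 0 -24.5 145 100
```

```text
time_s: 3.05
tcp_pos: [0.4265, -0.0034, 0.1709]
ee_rot: [[-0.062, -0.998, 0.002], [-0.998, 0.062, 0.001], [-0.001, -0.001, -1.0]]
wrist_force: [-0.1, 0.2, 0.6]
gripper_width: 0.002
gripper_force: 0.0
shift [10.3 -0.   0.9] turn [-0.001  0.001  0.003] F [-0.1  0.2  0.6] t 3.05 j [ 22.  11. -36.   0. -43. -25.]
now: rad 145.0 lat -34.8 tipz 100.9
```

```bash

cat > pics/x.py <<'E'
E
python3 - <<'E'
from h import *
c=r.capture("top"); cv2.imwrite("pics/top2.png",cv2.resize(c["frame"][190:370,300:480,::-1],(600,600),interpolation=cv2.INTER_CUBIC))
c=r.capture("side"); cv2.imwrite("pics/side2.png",cv2.resize(c["frame"][180:340,200:400,::-1],(750,600),interpolation=cv2.INTER_CUBIC))
E
```

```text
(no output)
```

View pics/side2.png

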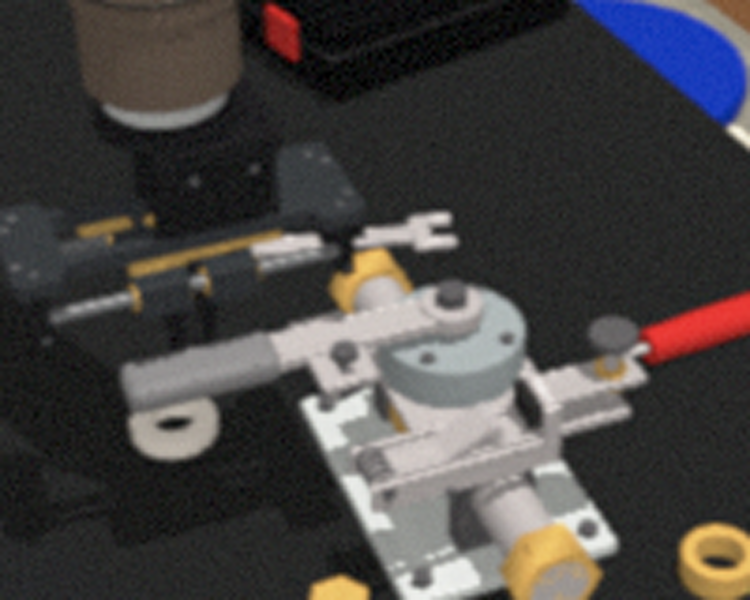

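The closed fingers stand beside the grip, clear of everything. I make contact gently.

```bash

python3 -m pendant '[[[3,0,0],[0,0,0]],[[6,0,0],[0,0,0]],[[8,0,0],[0,0,0]],[[9,0,0],[0,0,0]],[[10,0,0],[0,0,0]],[[11,0,0],[0,0,0]],[[12,0,0],[0,0,0]],[[12,0,0],[0,0,0]]]'
python3 want.py 0 -24.5 145 100
python3 - <<'E'
import numpy as np
x,y=-24.5,145
for d in np.arange(.05,.41,.05): print(d.round(2),(x*(np.cos(d)-1)+y*np.sin(d)).round(1),(-x*np.sin(d)+y*(np.cos(d)-1)).round(1))
E
```

```text
time_s: 3.95
tcp_pos: [0.4255, -0.014, 0.1702]
ee_rot: [[-0.061, -0.998, 0.0], [-0.998, 0.061, 0.002], [-0.002, -0.0, -1.0]]
wrist_force: [-1.9, 7.6, 1.8]
gripper_width: 0.005
gripper_force: 3.7
shift [-0.4 -0.3  0.2] turn [-0.     0.002  0.004] F [-1.9  7.6  1.8] t 3.95 j [ 20.  11. -36.  -0. -43. -24.]
now: rad 145.3 lat -24.1 tipz 100.2
0.05 7.3 1.0
0.1 14.6 1.7
0.15 21.9 2.0
0.2 29.3 2.0
0.25 36.6 1.6
0.3 43.9 0.8
0.35 51.2 -0.4
0.4 58.4 -1.9
```

Contact reads 7.6 N, which matches the spring. I swing along the arc.

```bash

python3 -m pendant '[[[4,0.5,0],[0,0,-0.025]],[[9,1.2,0],[0,0,-0.06]],[[14.6,1.7,0],[0,0,-0.1]],[[21.9,2,0],[0,0,-0.15]],[[29.3,2,0],[0,0,-0.2]],[[36.6,1.6,0],[0,0,-0.25]],[[43.9,0.8,0],[0,0,-0.3]],[[51.2,-0.4,0],[0,0,-0.35]],[[56,-1.3,0],[0,0,-0.383]],[[58.4,-1.9,0],[0,0,-0.4]]]'
python3 want.py 0.4 -24.5 145 100
```

```text
time_s: 4.95
tcp_pos: [0.4236, -0.0727, 0.1702]
ee_rot: [[0.333, -0.943, -0.001], [-0.943, -0.333, 0.002], [-0.002, -0.0, -1.0]]
wrist_force: [-3.1, 9.3, 3.3]
gripper_width: 0.006
gripper_force: 4.6
shift [-0.5 -0.6  0.2] turn [-0.     0.002  0.005] F [-3.1  9.3  3.3] t 4.95 j [ 12.  11. -35.  -0. -43.   8.]
now: rad 145.6 lat -24.0 tipz 100.2
```

```bash

python3 -m pendant '[[[4,0.4,0],[0,0,-0.025]],[[9,1,0],[0,0,-0.06]],[[14.6,1.4,0],[0,0,-0.1]],[[21.9,1.7,0],[0,0,-0.15]],[[29.3,1.6,0],[0,0,-0.2]],[[36.6,1.1,0],[0,0,-0.25]],[[43.9,0.3,0],[0,0,-0.3]],[[51.2,-0.9,0],[0,0,-0.35]],[[56,-1.8,0],[0,0,-0.383]],[[58.4,-2.4,0],[0,0,-0.4]]]'
python3 want.py 0.8 -24.5 145 100
python3 -m pendant '[[[4,0.4,0],[0,0,-0.025]],[[9,1.1,0],[0,0,-0.06]],[[14.6,1.6,0],[0,0,-0.1]],[[21.9,1.9,0],[0,0,-0.15]],[[29.3,1.8,0],[0,0,-0.2]],[[36.6,1.4,0],[0,0,-0.25]],[[43.9,0.6,0],[0,0,-0.3]],[[43.9,0.6,0],[0,0,-0.3]]]'
python3 want.py 1.1 -24.5 145 100
```

```text
time_s: 5.95
tcp_pos: [0.4444, -0.1269, 0.1702]
ee_rot: [[0.674, -0.739, -0.003], [-0.739, -0.674, 0.002], [-0.004, 0.001, -1.0]]
wrist_force: [-3.7, 9.8, 5.6]
gripper_width: 0.009
gripper_force: 5.0
shift [ 0.2 -0.6  0.2] turn [0.001 0.004 0.005] F [-3.7  9.8  5.6] t 5.95 j [  4.  14. -31.  -0. -45.  38.]
now: rad 145.6 lat -24.6 tipz 100.2
time_s: 6.75
tcp_pos: [0.4719, -0.1595, 0.1696]
ee_rot: [[0.862, -0.507, -0.008], [-0.507, -0.862, 0.003], [-0.008, 0.002, -1.0]]
wrist_force: [-7.2, 9.6, 8.3]
gripper_width: 0.008
gripper_force: 5.6
shift [ 1.8 -0.9 -0.5] turn [0.002 0.008 0.004] F [-7.2  9.6  8.3] t 6.75 j [ -0.  18. -26.  -0. -47.  60.]
now: rad 145.9 lat -26.3 tipz 99.6
```

```bash

cat > chk.py <<'E'
import sys; from h import *
s=r.sense(); F=s["wrist_force"]; R=s["ee_rot"]; S=np.array([.569,-.0475]); t=R[:2,0]/np.linalg.norm(R[:2,0]); u=np.array([t[1],-t[0]])
q=s["tcp_pos"][:2]-S; th=np.arctan2(u[1],u[0])-np.pi+.065; th=(th+np.pi)%(2*np.pi)-np.pi+((q@t)*1e3+24.3)/145
tan=-F[:2]@t; n=np.linalg.norm(F)
print("t %.2f th %.3f tan %.1f rad %.1f z %.1f |F| %.1f R %.1f tipz %.1f"%(s["time_s"],th,tan,F[:2]@u,F[2],n,q@u*1e3,s["tcp_pos"][2]*1e3-70))
lo=float(sys.argv[1]) if len(sys.argv)>1 else 0
sys.exit(1 if n>20 or tan<lo else 0)
E
python3 chk.py 
python3 -m pendant '[[[1.5,0.2,-0.7],[0,0,-0.01]],[[2.9,0.3,-1.5],[0,0,-0.02]],[[2.9,0.3,-1.5],[0,0,-0.02]]]'>/dev/null; python3 chk.py 9 && python3 -m pendant '[[[1.5,0.2,0],[0,0,-0.01]],[[2.9,0.3,0],[0,0,-0.02]],[[2.9,0.3,0],[0,0,-0.02]]]' >/dev/null; python3 chk.py 9 && python3 -m pendant '[[[1.5,0.2,0],[0,0,-0.01]],[[2.9,0.3,0],[0,0,-0.02]],[[2.9,0.3,0],[0,0,-0.02]]]'>/dev/null; python3 chk.py 9
```

```text
t 6.75 th 1.086 tan 11.1 rad -4.6 z 8.3 |F| 14.6 R 145.8 tipz 99.6
t 7.05 th 1.094 tan 11.2 rad -5.6 z 1.0 |F| 12.6 R 145.7 tipz 99.7
t 7.35 th 1.115 tan 11.0 rad -5.0 z 2.4 |F| 12.3 R 145.6 tipz 99.7
t 7.65 th 1.135 tan 10.0 rad -2.9 z 1.6 |F| 10.6 R 145.6 tipz 99.7
```

```bash

python3 -m pendant '[[[1.5,0.1,-0.1],[0,0,-0.01]],[[2.9,0.2,-0.2],[0,0,-0.02]],[[2.9,0.2,-0.2],[0,0,-0.02]]]'>/dev/null; python3 chk.py 8 && python3 -m pendant '[[[1.5,0.1,-0.1],[0,0,-0.01]],[[2.9,0.2,-0.2],[0,0,-0.02]],[[2.9,0.2,-0.2],[0,0,-0.02]]]' >/dev/null; python3 chk.py 8 && python3 -m pendant '[[[1.5,0.1,-0.1],[0,0,-0.01]],[[2.9,0.2,-0.2],[0,0,-0.02]],[[2.9,0.2,-0.2],[0,0,-0.02]]]'>/dev/null; python3 chk.py 8 &&  python3 -m pendant '[[[1.5,0.1,-0.1],[0,0,-0.01]],[[2.9,0.2,-0.2],[0,0,-0.02]],[[2.9,0.2,-0.2],[0,0,-0.02]]]'>/dev/null; python3 chk.py 8
```

```text
t 7.95 th 1.154 tan 9.1 rad -1.5 z 0.2 |F| 9.2 R 145.6 tipz 99.7
t 8.25 th 1.173 tan 9.0 rad -2.0 z 0.3 |F| 9.2 R 145.5 tipz 99.8
t 8.55 th 1.190 tan 9.5 rad -0.5 z -1.0 |F| 9.5 R 145.4 tipz 99.8
t 8.85 th 1.209 tan 9.4 rad 0.9 z -1.1 |F| 9.5 R 145.3 tipz 99.8
```

```bash

python3 -m pendant '[[[1.5,0.2,0],[0,0,-0.01]],[[2.9,0.4,0],[0,0,-0.02]],[[2.9,0.4,0],[0,0,-0.02]]]'>/dev/null; python3 chk.py 7 && python3 -m pendant '[[[1.5,0.2,0],[0,0,-0.01]],[[2.9,0.4,0],[0,0,-0.02]],[[2.9,0.4,0],[0,0,-0.02]]]' >/dev/null; python3 chk.py 7 && python3 -m pendant '[[[1.5,0.2,0],[0,0,-0.01]],[[2.9,0.4,0],[0,0,-0.02]],[[2.9,0.4,0],[0,0,-0.02]]]'>/dev/null; python3 chk.py 7 &&  python3 -m pendant '[[[1.5,0.2,0],[0,0,-0.01]],[[2.9,0.4,0],[0,0,-0.02]],[[2.9,0.4,0],[0,0,-0.02]]]'>/dev/null; python3 chk.py 7; python3 want.py 1.3 -24.5 145 100
```

```text
t 9.15 th 1.232 tan 7.2 rad 1.2 z -2.2 |F| 7.6 R 145.3 tipz 99.8
t 9.45 th 1.268 tan 2.2 rad 1.4 z -1.3 |F| 2.9 R 144.8 tipz 100.7
t 9.45 th 1.268 tan 2.2 rad 1.4 z -1.3 |F| 2.9 R 144.8 tipz 100.7
t 9.45 th 1.268 tan 2.2 rad 1.4 z -1.3 |F| 2.9 R 144.8 tipz 100.7
shift [4.5 0.6 0.6] turn [ 0.002  0.008 -0.017] F [-2.5 -0.6 -1.3] t 9.45 j [ -2.  20. -23.  -0. -48.  72.]
now: rad 144.3 lat -28.9 tipz 100.7
```

The force dipped to 2.2 N near 1.26 rad, which may be the latch snapping. I confirm with small steps.

```bash

python3 -m pendant '[[[0,0,0],[0,0,0]],[[0,0,0],[0,0,0]]]'>/dev/null; python3 chk.py; python3 -m pendant '[[[0.7,0.1,0],[0,0,-0.005]],[[1.5,0.2,0],[0,0,-0.01]],[[1.5,0.2,0],[0,0,-0.01]]]' >/dev/null; python3 chk.py
```

```text
t 9.65 th 1.271 tan 4.4 rad 3.2 z -3.7 |F| 6.6 R 144.5 tipz 101.1
t 9.95 th 1.276 tan 8.1 rad 0.9 z -0.8 |F| 8.2 R 144.4 tipz 101.2
```

```bash

python3 -m pendant '[[[0.7,0.1,0],[0,0,-0.005]],[[1.5,0.2,0],[0,0,-0.01]],[[1.5,0.2,0],[0,0,-0.01]]]' >/dev/null; python3 chk.py 4 && python3 -m pendant '[[[0.5,0.1,0],[0,0,-0.003]],[[1,0.2,0],[0,0,-0.007]],[[1,0.2,0],[0,0,-0.007]]]' >/dev/null; python3 chk.py
```

```text
t 10.25 th 1.281 tan 9.3 rad -0.3 z 0.7 |F| 9.4 R 144.4 tipz 101.2
t 10.55 th 1.287 tan 10.3 rad -0.8 z 0.9 |F| 10.4 R 144.3 tipz 101.2
```

The force returned to the spring's own push, so I ease off and check that the latch takes the load.

```bash

python3 -m pendant '[[[-1.5,0,0],[0,0,0]],[[-3,0,0],[0,0,0]],[[-4.5,0,0],[0,0,0]],[[-6,0,0],[0,0,0]],[[-7.5,0,0],[0,0,0]],[[-9,0,0],[0,0,0]],[[-9,0,0],[0,0,0]]]' >/dev/null; python3 chk.py
```

```text
t 11.25 th 1.263 tan 0.7 rad 0.2 z -0.2 |F| 0.8 R 143.3 tipz 103.6
```

```bash

python3 -m pendant '[[[-4,0,0],[0,0,0]],[[-10,0,0],[0,0,0]],[[-18,0,0],[0,0,0]],[[-26,0,0],[0,0,0]],[[-32,0,0],[0,0,0]],[[-35,0,0],[0,0,0]],[[-35,0,0],[0,0,0]]]' >/dev/null; python3 chk.py
python3 - <<'E'
from h import *
c=r.capture("side"); cv2.imwrite("pics/side3.png",cv2.resize(c["frame"][200:360,220:420,::-1],(750,600),interpolation=cv2.INTER_CUBIC))
E
```

```text
t 11.95 th 1.009 tan -0.6 rad -0.4 z 0.8 |F| 1.1 R 143.7 tipz 102.7
```

View pics/side3.png

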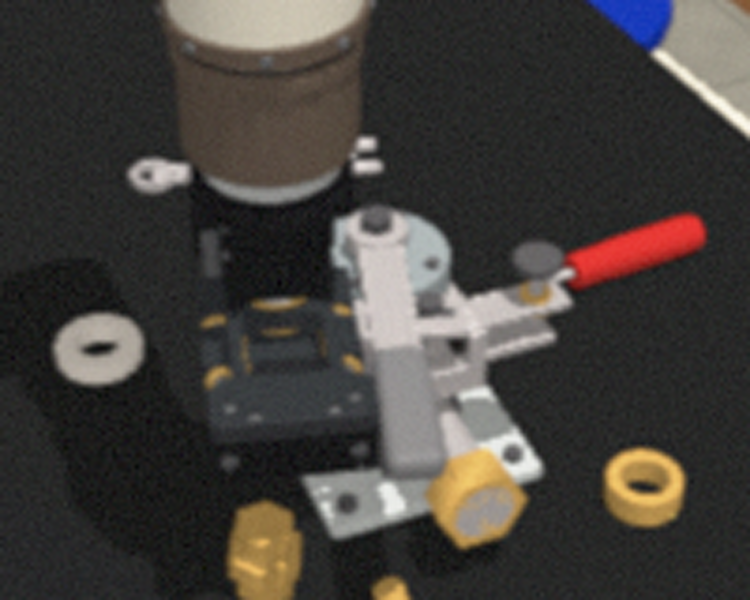

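The lever rests open near 1.26 rad on its own, with the gripper well clear of it. Next I raise the tool (the hold passes 1 s) and go above the button.

```bash

cat > to.py <<'E'
import sys; from h import *
p=np.array([float(v) for v in sys.argv[1:4]]); s=r.sense()
print("shift mm",(s["ee_rot"].T@(p-s["tcp_pos"])*1e3).round(1),"tcp",s["tcp_pos"].round(4),"F",s["wrist_force"].round(1),"t",s["time_s"]); print(s["ee_rot"].round(3).tolist())
E
python3 -m pendant '[[[0,0,-15],[0,0,0]],[[0,0,-40],[0,0,0]],[[0,0,-65],[0,0,0]],[[0,0,-85],[0,0,0]],[[0,0,-95],[0,0,0]],[[0,0,-95],[0,0,0]]]' >/dev/null; python3 to.py .6275 -.1268 .260
```

```text
shift mm [147.7 -87.    9.3] tcp [ 0.4597 -0.1622  0.2687] F [-1.  -0.4  0.5] t 12.6
[[0.948, -0.319, 0.003], [-0.319, -0.948, -0.0], [0.003, -0.001, -1.0]]
```

```bash

python3 -m pendant '[[[12,-7,0],[0,0,0]],[[35,-21,0],[0,0,0]],[[62,-37,0],[0,0,0]],[[92,-54,0],[0,0,0]],[[118,-69,0],[0,0,0]],[[138,-81,0],[0,0,0]],[[147,-86.5,0],[0,0,0]],[[147.7,-87,4],[0,0,0]],[[147.7,-87,9],[0,0,0]],[[147.7,-87,9],[0,0,0]]]' >/dev/null; python3 to.py .6275 -.1268 .2225
python3 - <<'E'
from h import *
c=r.capture("side"); cv2.imwrite("pics/side4.png",cv2.resize(c["frame"][200:360,220:420,::-1],(750,600),interpolation=cv2.INTER_CUBIC))
E
```

```text
shift mm [ 2.2 -0.8 34.7] tcp [ 0.6253 -0.1269  0.2572] F [-0.2  0.2  0.3] t 13.6
[[0.948, -0.32, -0.003], [-0.32, -0.948, 0.0], [-0.003, 0.001, -1.0]]
```

View pics/side4.png

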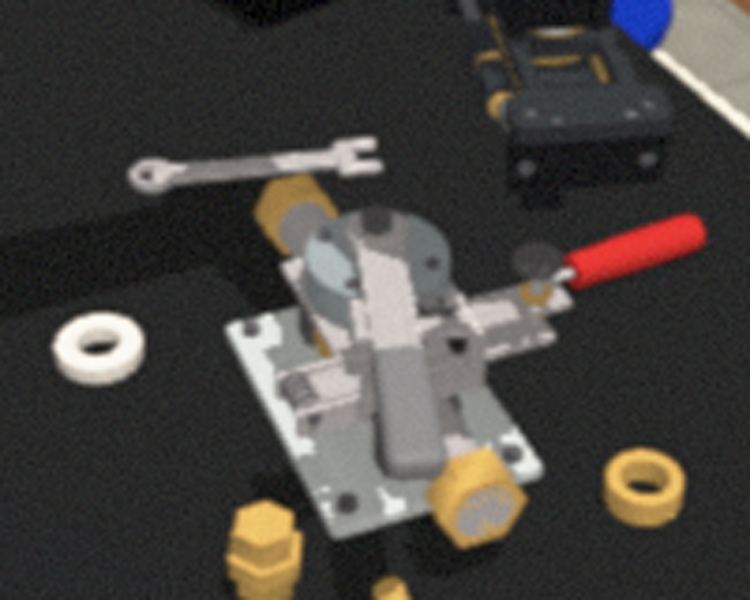

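The lever is still held and the fingertips stand above the button head (crop (540,262)). I lower to just above it and press in small steps.

```bash

python3 -m pendant '[[[1,-0.5,6],[0,0,0]],[[2,-0.8,14],[0,0,0]],[[2.2,-0.8,22],[0,0,0]],[[2.2,-0.8,29],[0,0,0]],[[2.2,-0.8,33],[0,0,0]],[[2.2,-0.8,35],[0,0,0]],[[2.2,-0.8,35],[0,0,0]]]' >/dev/null; python3 to.py .6275 -.1268 .2195
python3 -m pendant '[[[0,0,1],[0,0,0]],[[0,0,2.5],[0,0,0]],[[0,0,4],[0,0,0]],[[0,0,5],[0,0,0]],[[0,0,5],[0,0,0]]]' >/dev/null; python3 to.py .6275 -.1268 .2195
```

```text
shift mm [-1.4  0.6  3.7] tcp [ 0.629  -0.1267  0.2232] F [-0.6 -0.4 -1.3] t 14.35
[[0.948, -0.319, -0.001], [-0.319, -0.948, -0.0], [-0.0, 0.0, -1.0]]
shift mm [-1.5  0.6 -0.8] tcp [ 0.6291 -0.1267  0.2187] F [-0.5  0.5  1.7] t 14.85
[[0.948, -0.319, 0.0], [-0.319, -0.948, -0.0], [0.0, -0.0, -1.0]]
```

Contact is at the expected height. I press further, checking the force at each step.

```bash

cat > fz.py <<'E'
import sys; from h import *
s=r.sense(); F=s["wrist_force"]; print("t %.2f"%s["time_s"],F.round(1),"tipz %.1f"%(s["tcp_pos"][2]*1e3-70)); sys.exit(1 if np.linalg.norm(F)>20 else 0)
E
python3 -m pendant '[[[0,0,1.5],[0,0,0]],[[0,0,3],[0,0,0]],[[0,0,3],[0,0,0]]]'>/dev/null; python3 fz.py && python3 -m pendant '[[[0,0,1.5],[0,0,0]],[[0,0,3],[0,0,0]],[[0,0,3],[0,0,0]]]'>/dev/null; python3 fz.py && python3 -m pendant '[[[0,0,1],[0,0,0]],[[0,0,2],[0,0,0]],[[0,0,2],[0,0,0]]]'>/dev/null; python3 fz.py
```

```text
t 15.15 [-2.5  1.7  7.7] tipz 147.6
t 15.45 [-2.4  1.7  7.9] tipz 144.6
t 15.75 [-1.7  1.3  5.3] tipz 142.2
```

```bash

python3 -m pendant '[[[0,0,1],[0,0,0]],[[0,0,2],[0,0,0]],[[0,0,2],[0,0,0]]]'>/dev/null; python3 fz.py && python3 -m pendant '[[[0,0,1],[0,0,0]],[[0,0,2],[0,0,0]],[[0,0,2],[0,0,0]]]'>/dev/null; python3 fz.py && python3 -m pendant '[[[0,0,1],[0,0,0]],[[0,0,2],[0,0,0]],[[0,0,2],[0,0,0]]]'>/dev/null; python3 fz.py
python3 - <<'E'
from h import *
c=r.capture("side"); cv2.imwrite("pics/side5.png",cv2.resize(c["frame"][200:360,220:420,::-1],(750,600),interpolation=cv2.INTER_CUBIC))
E
```

```text
t 16.05 [-0.7  1.   2.5] tipz 139.1
t 16.35 [-3.4  1.4  9. ] tipz 137.7
t 16.65 [-3.   2.   8.8] tipz 136.2
```

View pics/side5.png

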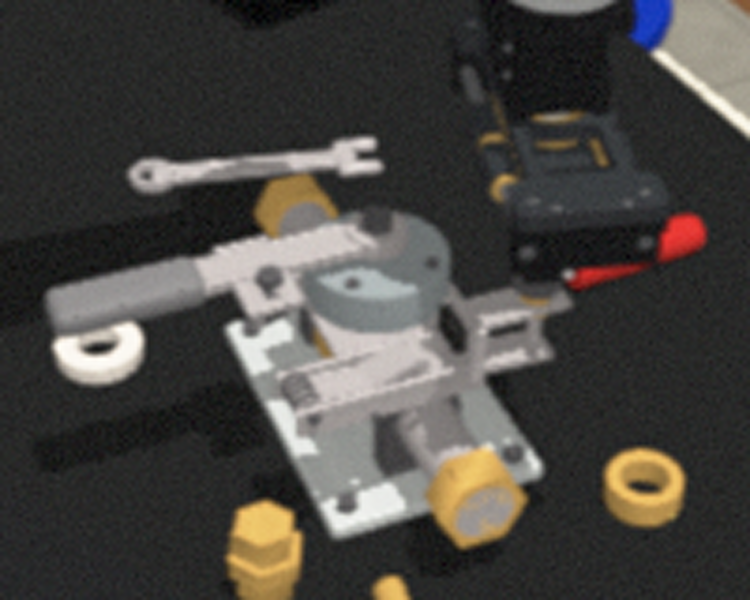

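The lever has sprung shut: the grip is back at crop (125,290), as at the start. I retract straight up, check, and hand in.

```bash

python3 -m pendant '[[[0,0,-5],[0,0,0]],[[0,0,-14],[0,0,0]],[[0,0,-28],[0,0,0]],[[0,0,-45],[0,0,0]],[[0,0,-65],[0,0,0]],[[0,0,-85],[0,0,0]],[[0,0,-95],[0,0,0]],[[0,0,-100],[0,0,0]],[[0,0,-100],[0,0,0]],[[0,0,-100],[0,0,0]]]' >/dev/null; python3 fz.py
python3 - <<'E'
from h import *
c=r.capture("side"); cv2.imwrite("pics/side6.png",c["frame"][:,:,::-1])
E
```

```text
t 17.70 [-0.4  0.4 -0.2] tipz 233.3
```

View pics/side6.png

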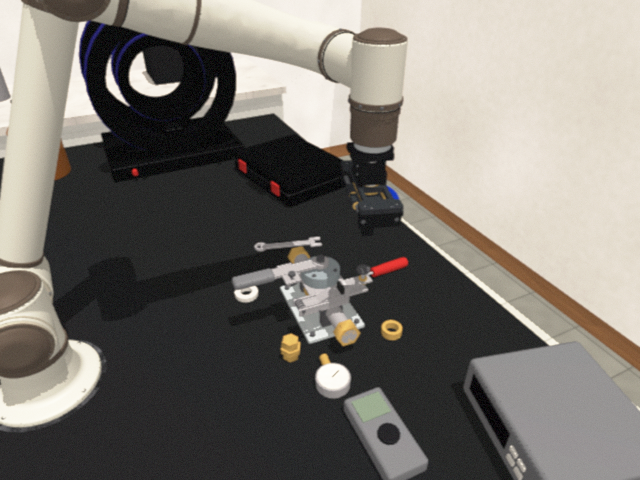

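The lever is shut with its grip at (255,277), the button at (363,270) is up, every bystander is where it was, and the robot is clear.

```bash
python3 -c "
from station import r
print(r.finish_job())"
```

```text
the job is handed in; nothing more can be done
None
```

The trip test is done and handed in: the latch caught at about 1.26 rad and held the lever alone for several seconds, then the button sprang it shut; measured forces stayed below 15 N and nothing around the valve moved.

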